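# Key the crank onto the shaker drive and enable it

### The arm

A 7-joint arm with a two-finger parallel gripper is mounted at the origin on a cart in front of the work surface, level with it; the furniture and walls round the work are solid. World frame = base frame: x ahead of the robot, y to its left, z up, the work surface at z = 0. Lengths are in mm, angles in rad, forces in N, time in s.
With the tool pointing down it reaches from about 400 to 875 mm from the base axis. Payload 4.4 kg.
Tool frame: the origin (TCP) lies at the very end of the fingers, on their centre line; the grasp point (between the pads) lies 19 mm behind it; z points along the fingers, y is the direction in which the jaws open and shut (so a half turn about z gives the same grasp; the last joint's range is limited). The gripper opens to 85 mm and grips with 20 to 120 N. Pads are 22 mm wide; open, the fingers measure 114 mm over their backs; the gripper's body (76 mm by 85 mm) begins 54 mm behind the grasp point. The pads swing forward as they close: fully open they stand 13 mm farther back than shut.
Start: joints at [-1.274, 0.628, 0.038, 1.517, -0.027, 0.996, -0.02], TCP at [230.658, 607.713, 231.313] pointing down, gripper open.
Joint ranges: [-3.06, 3.06], [-0.37, 2.12], [-1.25, 1.32], [0.18, 2.47], [-1.1, 4.24], [0.23, 1.98], [-2.94, 2.94]. Speed limits (rad/s): [2.57, 2.57, 3.14, 3.14, 3.14, 3.14, 3.14].

### API

Orientations are given as [roll, pitch, yaw] about the fixed x, y, z axes, in that order (R = Rz(yaw) Ry(pitch) Rx(roll)).
In Python, from cell import ctrl gives the robot as it stands.
- The arm moves only by the shell command python3 -m crank 'ROWS' [OPENING]. ROWS is JSON, a list that holds one entry, the list of rows, each a list of 6 numbers: the shift along the tool's x, y, z in units of 30 mm (1.0 is 30 mm), then the turn, a rotation vector about the tool's x, y, z in units of 6 degrees (1.0 is 6 degrees). In form: [[[tx, ty, tz, rx, ry, rz], ...]]. A call has 1 to 12 rows; each row shifts and turns the pose as measured when the row begins, along the tool's axes as they then stand; what a row does not reach is not made up. A row lasts 1/12 s, in which the tool goes at most 41.7 mm and 7.16 degrees, less where a joint would pass 70% of its speed; a pose out of reach is approached as far as the arm can. A call is refused whole if a number of a shift passes 1 or a number of a turn 1, either way. A call with a gripper value outside its range is refused whole. OPENING is the gripper command: -1 is fully open, 1 is shut, values between are in proportion, set as the call begins (- or left out, the last holds). The fingers move at their own pace and stop on an object; the grip force is fixed at half the most. Time passes only in rows, so rows that do not move let the fingers close. It gives the time, the measured TCP pose, the force and the opening at its end, in the units of the state.
- ctrl.read_state(): the state, without advancing time (a new reading comes with each control period).
- ctrl.get_image(name): name is "scene" or "top" or "wrist"; returns a dict with "color" (420x560x3 uint8, red, green, blue), "depth" (420x560 float32, mm along the optical axis (not along the pixel's ray), 0 where there is no reading), "camera_matrix" (3x3 intrinsics, pixels), "k1" (the pictures are not rectified: a ray, as slopes to the right and down, at radius r is drawn at 1 + k1 r^2 times it, then the intrinsics apply), "R" (3x3) and "t" (3): a world point X has camera coordinates R X + t. Camera axes: x right, y down, z forward; pixel columns grow to the right and rows downward; lengths in mm; the calibration is good to about 2 mm. A picture is of the moment at which its call begins.
- ctrl.finish_job(): hands the job in, once; it reports no verdict.
Trained networks look in a picture, given as the dict that the camera call returned (one of the last four; its "shot" number tells which), for a name from the list of things; names that differ only in an ending like _2 or _b are one class to them, and where a whole thing is asked for, a point or a joint stands for the part that bears it (a point fixed in the world has none). Each returns a list of dicts, best first, with "conf" (0 to 1); they miss things now and then, are a little off and sometimes report something else, mostly with a low value. They report only what shows in the picture. A call takes as long as a camera call. They do not tell look-alikes from the thing itself.
- ctrl.search_frame(query, picture): "extent" ([centre column, centre row, width, height] in pixels, round what is visible of it).
The state is a dict: "clock": time; "qpos": joint angles; "qd": joint speeds; "tau": joint torques, N m; "eef_pos": TCP position; "tool_rot": TCP orientation; "force": force on the tool from outside, world axes, zero at the start; "torque": the same for the moment, N m; "width": finger opening in mm.
Only numpy, scipy, OpenCV 4.12 (cv2) and the standard library are available. Lean on these libraries where they do the work, as an engineer would, in place of code of your own. Each camera call takes 0.05 s, during which the arm holds its last target. There are 200 camera calls.

### The job

Fit the crank arm, pin up, onto the drive's upright keyed output shaft: nobody knows just where the key stands, so feel for it, turning the crank under light pressure without forcing it until the hub slides fully home on the shaft's shoulder, and let go. Then flip the guard of the enable switch right back until it stays open, and press the front end of the rocker beneath fully down so that the drive is enabled. Leave the tape roll, oil bottle and carton alone.

Things in the scene. Friction and masses are not known exactly. Their poses are not given: they have to be found in the camera images.
- crank_hub (a point): Loose steel crank arm (0.55 kg, balanced at the hub) lying flat on the bench, pin up; this point is its hub's centre, 20 mm above the hub's underside. Axes: x along the arm from hub to pin, z up along the bore. Hub 40 mm tall, 52 mm across, with two upright wrench flats 44 mm apart (faces +y and -y, 27 mm long, full height) to grip. A counterweight reaches 52 mm towards -x.
- crank_keyway (a point): Middle of the keyway's mouth at the hub's top, 14 mm from the bore axis towards the pin (+x), 40 mm above the underside. Bore 24 mm diameter, right through; its one keyway, 10 mm wide and reaching 16.5 mm from the axis, runs the full height. Axes as the crank's.
- crank_pin (a point): Top of the crank pin, 15 mm diameter, 90 mm from the bore axis and 53 mm above the hub's underside. The arm to it, 14 mm thick and 29 to 33 mm wide, lies 13 to 27 mm above the underside and ends 106 mm from the axis. Axes as the crank's.
- drive_unit: Drive bolted to a plate 170 mm deep, 300 mm wide, 12 mm thick: grey worm gearbox with upright output shaft at the left, motor behind it, switch box at the right. Fixed, but it stands elsewhere with another yaw each time. Origin on the bench near the plate's middle; -x is its front, y to its left.
- shaft_seat (a point): On the output shaft's axis, on the shoulder where the hub's underside must finally rest, 88 mm above the bench. Axes are the drive unit's; z along the shaft. Shaft 22 mm diameter (1 mm clearance all round in the bore), 47 mm tall above the shoulder, its last 6 mm chamfered to 13 mm. Nothing within 100 mm of the axis stands higher than the shoulder but the shaft.
- key_top (a point): On the shaft's axis, level with the top of its key, 22 mm above the shoulder. Key 8 mm wide, reaching 15 mm from the axis: a hub slips 25 mm down the plain end, then rests on the key until its keyway is turned over it within 4 degrees. Parked with the key within 0.6 rad of the unit's front (-x); the angle is not measured. The gear holds the shaft up to a twist of 0.8 N m. Axes: the unit's.
- switch_guard (a joint): Angle of the grey hood (66 x 50 x 28 mm) over the enable switch, rad: 0 shut, 1.9 fully open. Hinged at its back edge along the drive unit's y, front swings up. Light (60 g): it falls shut by its weight below about 1.15 rad and falls open to its stop beyond about 1.35.
- guard_hinge (a point): Middle of the guard's hinge axis (along the drive unit's y), 8 mm above the switch box's top face, which is 62 mm above the bench. Axes are the drive unit's.
- guard_fin (a point): Centre of the thumb fin on the guard's front, to pinch or push up: 8 mm thick along y, 16 mm high, standing 30 mm out from the guard's front edge (this point 18 mm out; 84 mm in front of the hinge axis and 14.5 mm above it when shut). Moves and turns with the guard; axes as the drive unit's while shut.
- enable_rocker (a joint): Angle of the rocker switch under the guard, rad: 0 = off (front end up), 0.36 = on (front end fully down, on its stop). Friction holds it where it is left; needs about 4 N near its front end, more near its pivot.
- rocker_front (a point): Point to press on the rocker's top face, near its front end (42 x 26 mm rocker, this point 14.5 mm in front of its pivot, 6 mm behind its front edge and 83 mm above the bench when off); it goes down 6 mm. Moves and turns with the rocker; when off the face slopes 0.28 rad, front up.
- tape_roll: Roll of black tape, 80 mm across, 24 mm high, lying on the bench; origin at the centre of its underside. A bystander; it and the crank lie one at the left, one at the right in front of the drive unit.
- oil_bottle: Oil bottle with a thin spout, 42 mm across, 126 mm tall, standing; origin at the centre of its underside. A bystander.
- carton: Small card box 90 x 68 x 58 mm; origin at the centre of its underside. A bystander.
Mind the look-alikes: they are no part of the job. What is shaped like the part that bears crank_hub but yellow is not meant.

How it is judged (in metres and radians):
On the way, in this order (a step that is already met when the one before it is completed fails the run):
1. the crank's hub is home on the shaft's shoulder (z of crank_hub in the frame of shaft_seat between 0.017 and 0.023 m and horizontal distance between crank_hub and shaft_seat below 0.003 m), for 0.2 s.
2. the guard is flipped right back (value of joint switch_guard above 1.5 rad), for 0.2 s.
3. the rocker's front end is pressed down (value of joint enable_rocker above 0.29 rad), for 0.1 s.
At the end, for the whole second after the job is handed in: The crank's hub rests on the shaft's shoulder (hub centre 20 mm above it within 3 mm, within 3 mm of the axis, upright within 0.06 rad), the guard stands open beyond 1.5 rad and the rocker is on (beyond 0.29 rad) (all of step 1 and angle between crank_hub's own z axis and vertical below 0.06 rad and value of joint switch_guard above 1.5 rad and value of joint enable_rocker above 0.29 rad); the robot touches nothing.
It fails at once if the crank is forced against the drive (more than 100 N) (contact force between crank_arm and drive_unit above 100 N).
It fails at once if the tape roll is disturbed (more than 30 mm) (distance of tape_roll from where it was at the start of the episode above 0.03 m).
It fails at once if the oil bottle is disturbed (more than 30 mm) (distance of oil_bottle from where it was at the start of the episode above 0.03 m).
It fails at once if the carton is disturbed (more than 30 mm) (distance of carton from where it was at the start of the episode above 0.03 m).
It also fails if it takes over 72 s, if anything falls off the work surface, if the arm or the gripper's body presses on something with over 40 N, if the wrist force passes 120 N, or if a joint passes its speed limit or range.

## Working session

There is one attempt and no reset: what is moved stays moved. The work goes in short steps, Python scripts to look and compute and a shell command to move; the robot and the scene stay as the last step left them, time stands still between calls to the robot, and variables do not carry over. Pictures are saved under pics/ and viewed, about 8 in all and at most 12, crops included, and the job is handed in when it is done.

```bash
ls; mkdir -p pics; cat > h.py <<'E'
import numpy as np, cv2
from scipy.spatial.transform import Rotation as Ro
from cell import ctrl
def pts(im,uv):
    K=im["camera_matrix"];uv=np.atleast_2d(uv).astype(float)
    return cv2.undistortPoints(uv.reshape(-1,1,2),np.array(K),np.array([im["k1"],0,0,0],float)).reshape(-1,2)
def world(im,uv,depth=None,z=None):
    uv=np.atleast_2d(uv);n=pts(im,uv);R=np.array(im["R"]);t=np.array(im["t"])
    d=np.c_[n,np.ones(len(n))]
    if z is not None:
        o=-R.T@t;w=d@R
        return o+w*((z-o[2])/w[:,2])[:,None]
    if depth is None: depth=np.array([im["depth"][int(round(v)),int(round(u))] for u,v in uv])
    return (d*np.asarray(depth)[:,None]-t)@R
def cloud(im):
    h,w=im["depth"].shape;u,v=np.meshgrid(np.arange(w),np.arange(h))
    return world(im,np.c_[u.ravel(),v.ravel()],im["depth"].ravel()).reshape(h,w,3)
def proj(im,X):
    R=np.array(im["R"]);t=np.array(im["t"])
    return cv2.projectPoints(np.atleast_2d(X).astype(float),cv2.Rodrigues(R)[0],t.astype(float),np.array(im["camera_matrix"],float),np.array([im["k1"],0,0,0],float))[0].reshape(-1,2)
def save(im,name,crop=None,s=1):
    c=im["color"][...,::-1]
    if crop: c=c[crop[1]:crop[3],crop[0]:crop[2]]
    cv2.imwrite("pics/"+name,cv2.resize(c,None,fx=s,fy=s,interpolation=cv2.INTER_CUBIC))
E
python3 - <<'E'
from h import *
import pickle
s=ctrl.read_state();print({k:np.round(v,3) for k,v in s.items()})
ims={}
for n in("top","scene"):
    im=ctrl.get_image(n);ims[n]=im
    for q in["crank_hub","crank_keyway","crank_pin","drive_unit","shaft_seat","key_top","switch_guard","guard_hinge","guard_fin","tape_roll","oil_bottle","carton"]:
        try:
            for r in ctrl.search_frame(q,im)[:3]: print(n,q,np.round(r["extent"],1),round(r["conf"],2),np.round(world(im,r["extent"][:2])[0]))
        except Exception as e: print(q,e)
pickle.dump(ims,open("ims.pkl","wb"))
c=np.hstack([ims["top"]["color"],ims["scene"]["color"]])[...,::-1]
cv2.imwrite("pics/a.png",cv2.resize(ims["top"]["color"][...,::-1],None,fx=1.42,fy=1.42))
cv2.imwrite("pics/b.png",cv2.resize(ims["scene"]["color"][...,::-1],None,fx=1.42,fy=1.42))
E
```

```text
pics
{'clock': np.float64(0.0), 'qpos': array([-1.274,  0.629,  0.038,  1.518, -0.027,  0.996, -0.02 ]), 'qd': array([-0.001,  0.   , -0.   ,  0.001, -0.   , -0.   , -0.001]), 'tau': array([-0.0000e+00, -5.6339e+01,  1.2260e+00, -1.9345e+01,  1.1000e-02,
        1.0000e-02, -0.0000e+00]), 'eef_pos': array([230.421, 607.107, 230.372]), 'tool_rot': array([-3.14 ,  0.   ,  2.779]), 'force': array([-0.168, -0.899,  0.669]), 'torque': array([0.03 , 0.019, 0.043]), 'width': np.float64(85.226)}
top crank_hub [140.9 248.2  16.9  41.9] 0.89 [393. 737.  26.]
top crank_hub [258.8 241.8  16.9  42.7] 0.72 [410. 287.  20.]
top crank_keyway [139.4 244.9  16.9  39. ] 0.65 [406. 739.  38.]
top crank_keyway [260.8 243.3  12.6  39.6] 0.61 [404. 279.  28.]
top crank_pin [141.6 248.4  13.9  38.8] 0.62 [393. 734.  27.]
top crank_pin [262.7 243.4  15.8  40.4] 0.55 [404. 272.  32.]
top drive_unit [324.1 189.4  84.1  62.9] 0.79 [609.  31.  12.]
top shaft_seat [323.4 189.4  82.1  63.3] 0.72 [608.  34.  15.]
top key_top [323.8 188.4  82.1  62.4] 0.83 [613.  32.  10.]
top key_top [349.8 177.7  19.7  22.8] 0.48 
[... 727 characters left out ...]
rank_pin [241.4 354.3  48.5  27.6] 0.97 [394. 738.  21.]
scene crank_pin [292.1 256.   19.9  16.2] 0.75 [445. 299.  37.]
scene drive_unit [274.4 206.1  53.7  63.4] 0.69 [613. 116.  77.]
scene shaft_seat [276.4 207.9  57.9  64. ] 0.57 [600. 124.  78.]
scene key_top [272.9 204.7  53.2  66.4] 0.68 [624. 108.  74.]
scene switch_guard [286.6 180.2  22.5  11.7] 0.76 [642. -44.  90.]
scene guard_fin [285.  180.4  19.7  11.9] 0.71 [643. -32.  96.]
scene tape_roll [362.3 182.3  16.4  18.8] 0.6 [ 391. -261.   26.]
scene oil_bottle [274.1 205.8  57.3  60.3] 0.62 [614. 116.  77.]
scene oil_bottle [254.2 233.   13.6  23.4] 0.49 [610. 279.  65.]
scene carton [314.1 163.1  16.3  11.3] 0.72 [260. 569. 639.]
```

View pics/a.png

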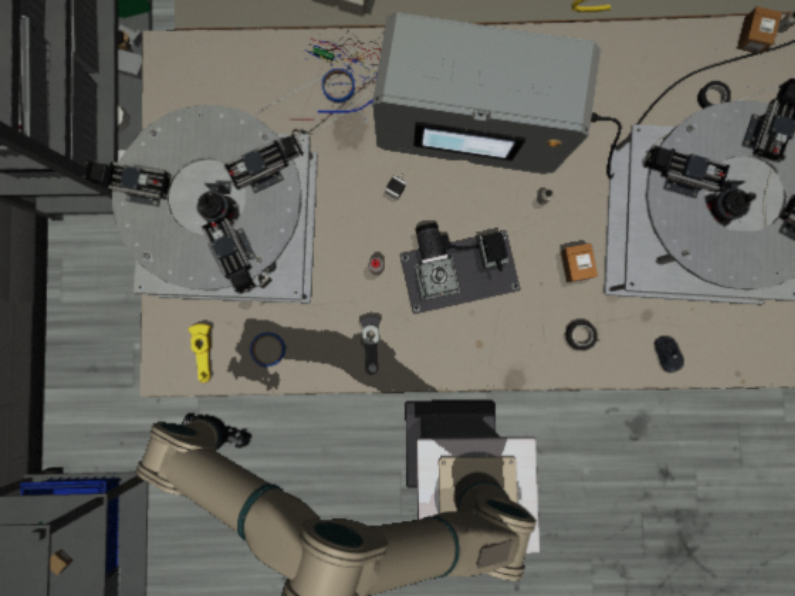

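View pics/b.png

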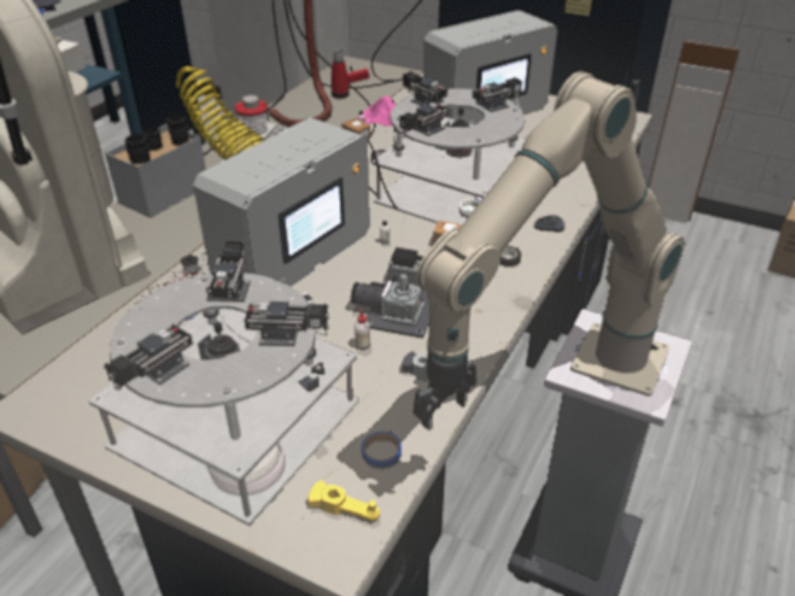

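Two crank-shaped parts show in the top picture: a yellow one at (141,248) and a grey steel one at (260,243). The task excludes yellow, so the grey one is meant. I'll measure it and the drive from the existing pictures.

```bash
python3 - <<'E'
from h import *
import pickle
im=pickle.load(open("ims.pkl","rb"))["top"]
print("hub",world(im,[[371/1.42,333/1.42]],z=40),"pin",world(im,[[372/1.42,368/1.42]],z=53))
P=cloud(im)
# plate: points z 5..18 near drive
m=(abs(P[...,2]-12)<5)&(abs(P[...,0]-610)<130)&(abs(P[...,1]-31)<190)
m=cv2.morphologyEx(m.astype(np.uint8),cv2.MORPH_OPEN,np.ones((3,3)))
q=P[m>0][:,:2].astype(np.float32);print(len(q),cv2.minAreaRect(q))
m=(P[...,2]>80)&(P[...,2]<100)&(abs(P[...,0]-620)<90)&(abs(P[...,1]-90)<60);q=P[m];print(len(q),np.median(q,0))
for z in [(75,92),(92,125),(125,142)]:
    m=(P[...,2]>z[0])&(P[...,2]<z[1])&(abs(P[...,0]-610)<110)&(abs(P[...,1]-31)<150);q=P[m];print(z,len(q),q.mean(0),np.c_[q.min(0),q.max(0)].round())
c=im["color"][...,::-1]
cr=lambda a,b:cv2.resize(c[b:b+100,a:a+130],None,fx=6,fy=6,interpolation=cv2.INTER_CUBIC)
cv2.imwrite("pics/c.png",cr(245,160))
E
```

```text
hub [[437.58322995 276.69280827  40.        ]] pin [[345.23284091 274.78656609  53.        ]]
806 ((603.0945434570312, 35.883583068847656), (170.3759307861328, 292.3155517578125), 12.418941497802734)
352 [592.80545835 103.13755851  83.59582629]
(75, 92) 671 [613.53684926  76.83050197  82.5674141 ] [[540. 718.]
 [-79. 143.]
 [ 75.  92.]]
(92, 125) 198 [648.35656575 -36.51762597  96.39973293] [[565. 692.]
 [-81. 115.]
 [ 92. 123.]]
(125, 142) 28 [584.36991269  96.9245995  134.37149396] [[576. 593.]
 [ 88. 106.]
 [127. 140.]]
```

View pics/c.png

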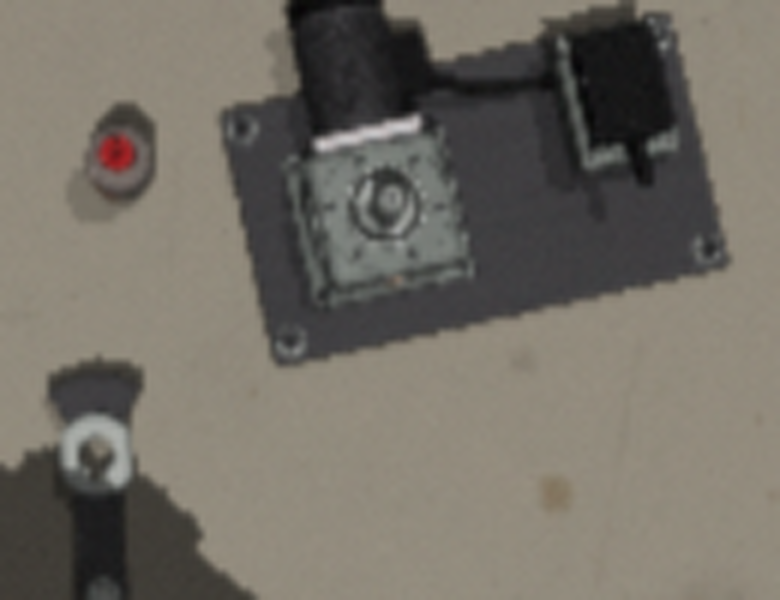

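The crop confirms the grey steel crank: its hub is at top-pixel (261,236), pin towards the robot. The shaft shows at (310,194), the guard with its fin at (347,177). Moving above the hub now.

```bash
python3 -m crank '[[[0,0,0,0,0,-0.9],[0,0,0,0,0,-0.9],[0,0,0,0,0,-0.9],[0,0,0,0,0,-0.8]]]' -1; python3 -m crank '[[[-0.63,-1,0,0,0,0],[-0.63,-1,0,0,0,0],[-0.63,-1,0,0,0,0],[-0.63,-1,0,0,0,0],[-0.63,-1,0,0,0,0],[-0.63,-1,0,0,0,0],[-0.63,-1,0,0,0,0],[-0.63,-1,0,0,0,0],[-0.63,-1,0,0,0,0],[-0.63,-1,0,0,0,0],[-0.63,-1,0,0,0,0]]]'
python3 - <<'E'
from h import *
im=ctrl.get_image("wrist");s=ctrl.read_state()
R=Ro.from_euler("xyz",s["tool_rot"]).as_matrix()
print(s["eef_pos"],s["tool_rot"],s["qpos"]);print("cam",-np.array(im["R"]).T@im["t"]-s["eef_pos"],np.array(im["R"]).round(2))
for q in["crank_hub","crank_keyway","crank_pin"]:
    for r in ctrl.search_frame(q,im)[:2]: print(q,np.round(r["extent"],1),round(r["conf"],2),np.round(world(im,r["extent"][:2])[0]))
save(im,"d.png",s=1.4)
E
```

```text
clock: 1.63
eef_pos: [230.5, 607.8, 231.3]
tool_rot: [-3.141, 0.001, -3.123]
force: [0.4, -0.7, -0.1]
width: 85.5
clock: 2.55
eef_pos: [448.8, 280.7, 229.0]
tool_rot: [3.131, -0.001, -3.099]
force: [0.6, 0.9, -0.2]
width: 85.3
[454.40872457 271.77537405 228.85604844] [ 3.13765310e+00  1.95519453e-03 -3.11053814e+00] [-0.54725619  0.45734319 -0.06222804  1.85803877  0.03437059  0.82349456
  0.97548582]
cam [-71.38340146   5.15683866 142.94007273] [[-0.04  1.    0.01]
 [ 0.96  0.04  0.26]
 [ 0.26  0.02 -0.96]]
crank_hub [278.2 129.7  57.1 169.2] 0.61 [403. 278.  28.]
crank_keyway [278.5 134.1  59.  167. ] 0.67 [408. 278.  26.]
crank_pin [280.9 131.1  61.5 170.9] 0.59 [405. 280.  26.]
```

View pics/d.png

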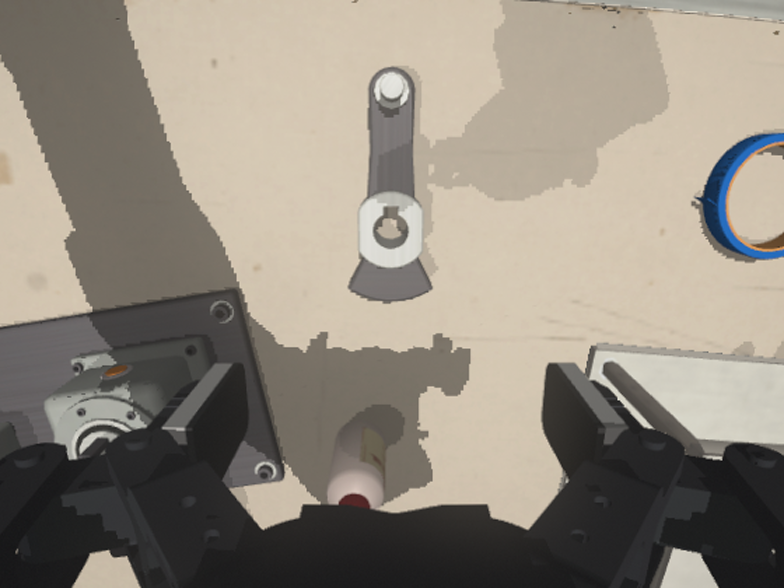

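The wrist picture shows the hub at (390,230), keyway towards the pin at (391,88), gripper clear of the bottle (355,470).

```bash
cat > fit.py <<'E'
from h import *
def hub(im,guess):
    """bright hub top face: centroid of cloud at z~40 within 35 mm"""
    P=cloud(im);hsv=cv2.cvtColor(im["color"],cv2.COLOR_RGB2HSV)
    m=(abs(P[...,2]-40)<4)&(np.hypot(P[...,0]-guess[0],P[...,1]-guess[1])<32)
    q=P[m][:,:2].astype(np.float32);return len(q),cv2.minAreaRect(q),np.median(P[m],0)
E
python3 - <<'E'
from fit import *
im=ctrl.get_image("wrist")
h=world(im,[[390/1.4,229.5/1.4]],z=40)[0];p=world(im,[[391/1.4,88/1.4]],z=53)[0]
print(h,p,np.linalg.norm((p-h)[:2]),np.arctan2(*(p-h)[1::-1]));print(hub(im,h))
k=world(im,[[391/1.4,209/1.4]],z=40)[0];print(k)
s=ctrl.read_state();print(s["eef_pos"],s["tool_rot"])
P=cloud(im);m=(abs(P[...,2]-53)<5)&(np.hypot(P[...,0]-p[0],P[...,1]-p[1])<20);print(P[m].mean(0),m.sum())
E
```

```text
[433.9067282  279.78516194  40.        ] [346.02629023 277.18633227  53.        ] 87.91885630661582 -3.1120289354988024
(1673, ((434.5473327636719, 279.3905334472656), (51.430023193359375, 43.54731750488281), 0.9676140546798706), array([434.95289064, 279.0545705 ,  40.01118697]))
[420.22756923 279.95236012  40.        ]
[447.7341232  282.73323779 228.80539847] [ 3.13078874e+00 -2.12090001e-03 -3.09977882e+00]
[345.14830868 276.2111821   52.9768858 ] 248
```

```bash
python3 -m crank '[[[0.44,-0.09,0.5,0,0,0],[0,0,0.9,0,0,0],[0,0,0.9,0,0,0],[0,0,0.9,0,0,0],[0,0,0.9,0,0,0],[0,0,0.7,0,0,0],[0,0,0.2,0,0,0],[0,0,0,0,0,0],[0,0,0,0,0,0]]]'; python3 - <<'E'
from fit import *
im=ctrl.get_image("wrist");s=ctrl.read_state();print(s["eef_pos"],s["tool_rot"],s["force"])
print(hub(im,[434.7,279.4]))
E
```

```text
clock: 3.55
eef_pos: [427.1, 300.9, 76.3]
tool_rot: [3.117, 0.002, -3.072]
force: [0.3, 0.3, 0.4]
width: 85.2
[427.33285995 301.18699528  76.70806955] [ 3.11648869e+00  2.67294901e-03 -3.07222182e+00] [-0.79071736  0.31909089  1.13214332]
(4878, ((434.36651611328125, 279.4372253417969), (52.29273986816406, 43.722747802734375), 2.0029587745666504), array([433.17109982, 279.68242968,  40.08200606]))
```

```bash
cat > go.py <<'E'
import sys
from h import *
def go(p,yaw):
    s=ctrl.read_state();R=Ro.from_euler("xyz",s["tool_rot"]);T=Ro.from_euler("xyz",[np.pi,0,yaw])
    print("pos",s["eef_pos"].round(1) if hasattr(s["eef_pos"],"round") else s["eef_pos"],"rot",np.round(s["tool_rot"],3),"F",np.round(s["force"],1),"M",np.round(s["torque"],2),"w",round(float(s["width"]),1),"t",round(float(s["clock"]),2))
    print("shift units",np.round(R.inv().apply(np.array(p)-s["eef_pos"])/30,2),"turn units",np.round(np.degrees((R.inv()*T).as_rotvec())/6,2))
if __name__=="__main__": a=list(map(float,sys.argv[1:5]));go(a[:3],a[3])
E
python3 -m crank '[[[-0.1,-0.25,0,0.12,0,0.2],[-0.09,-0.25,0,0.12,0,0.2],[0,-0.24,0,0,0,0],[0,0,0,0,0,0],[0,0,0,0,0,0]]]'; python3 go.py 434.5 279.4 6 -3.115
```

```text
clock: 4.02
eef_pos: [437.7, 278.9, 81.3]
tool_rot: [3.14, 0.01, -3.119]
force: [0.5, 0.3, 0.4]
width: 85.3
pos [437.7 278.9  81.3] rot [ 3.14   0.01  -3.119] F [0.5 0.3 0.4] M [ 0.04  0.01 -0.01] w 85.3 t 4.02
shift units [0.13 0.01 2.51] turn units [ 0.02  0.1  -0.04]
```

```bash
python3 -m crank '[[[0.06,0,0.3,0,0.1,0],[0.06,0,0.5,0,0,0],[0,0,0.5,0,0,0],[0,0,0.4,0,0,0],[0,0,0,0,0,0],[0,0,0,0,0,0]]]'; python3 go.py 434.5 279.4 6 -3.115
```

```text
clock: 4.52
eef_pos: [435.4, 279.0, 28.0]
tool_rot: [3.137, -0.0, -3.121]
force: [0.2, 0.0, -1.1]
width: 85.2
pos [435.4 279.   28. ] rot [ 3.137 -0.    -3.121] F [ 0.2  0.  -1.1] M [-0.   -0.02  0.01] w 85.2 t 4.52
shift units [0.03 0.01 0.73] turn units [ 0.05  0.   -0.06]
```

```bash
python3 -m crank '[[[0.03,0,0.3,0.04,0,0],[0,0,0.25,0,0,0],[0,0,0.1,0,0,0],[0,0,0,0,0,0]]]'; python3 go.py 434.5 279.4 5 -3.115
```

```text
clock: 4.85
eef_pos: [434.9, 279.6, 7.5]
tool_rot: [3.14, 0.001, -3.121]
force: [0.3, 0.3, -0.2]
width: 85.4
pos [434.9 279.6   7.5] rot [ 3.140e+00  1.000e-03 -3.121e+00] F [ 0.3  0.3 -0.2] M [-0.01  0.04 -0.03] w 85.4 t 4.85
shift units [ 0.01 -0.01  0.08] turn units [ 0.01  0.01 -0.06]
```

```bash
python3 -m crank '[[[0,0,0.05,0,0,0],[0,0,0,0,0,0],[0,0,0,0,0,0],[0,0,0,0,0,0],[0,0,0,0,0,0],[0,0,0,0,0,0],[0,0,0,0,0,0],[0,0,0,0,0,0]]]' 1; python3 -m crank '[[[0,0,0,0,0,0],[0,0,-0.3,0,0,0],[0,0,-0.6,0,0,0],[0,0,-0.9,0,0,0],[0,0,-0.9,0,0,0],[0,0,-0.9,0,0,0],[0,0,-0.9,0,0,0],[0,0,-0.6,0,0,0],[0,0,-0.3,0,0,0],[0,0,0,0,0,0],[0,0,0,0,0,0]]]';python3 - <<'E'
from h import *
im=ctrl.get_image("wrist");save(im,"e.png",s=1.2)
im=ctrl.get_image("top")
for q in ["key_top","guard_fin","switch_guard"]:
    for r in ctrl.search_frame(q,im)[:2]: print(q,np.round(r["extent"],1),round(r["conf"],2))
P=cloud(im);m=(P[...,2]>127)&(P[...,2]<142)&(abs(P[...,0]-584)<30)&(abs(P[...,1]-97)<30);print(P[m].mean(0),m.sum())
E
python3 go.py 584 97 200 -3.115
```

```text
clock: 5.52
eef_pos: [435.1, 279.6, 6.5]
tool_rot: [3.14, 0.001, -3.121]
force: [0.9, 0.4, -1.7]
width: 43.4
clock: 6.43
eef_pos: [429.6, 275.8, 176.5]
tool_rot: [-3.137, -0.008, -3.121]
force: [0.9, -0.0, -6.3]
width: 43.3
key_top [322.6 189.2  83.8  64.5] 0.68
guard_fin [347.7 176.7  19.6  22.5] 0.66
switch_guard [347.8 176.3  19.2  22.2] 0.57
[584.00752796  97.08775647 133.79374145] 29
pos [429.2 275.6 174.9] rot [-3.135 -0.011 -3.121] F [-0.5  0.7 -6.1] M [-0.01 -0.04  0.04] w 43.4 t 6.68
shift units [-5.03 -6.06 -0.85] turn units [-0.06 -0.1  -0.06]
```

View pics/e.png

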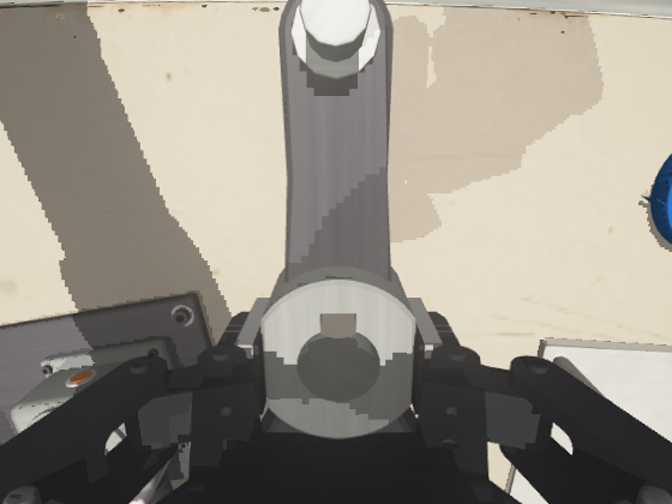

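The crank is held square: width 43.4, keyway at (338,325) towards the pin. Next I move to where the wrist camera can see the shaft beside the held crank.

```bash
python3 -m crank '[[[-0.4,-0.2,-0.2,0,0,0],[-0.7,-0.3,-0.1,0,0,0],[-0.8,-0.35,0,0,0,0],[-0.8,-0.35,0,0,0,0],[-0.8,-0.35,0,0,0,0],[-0.8,-0.35,0,0,0,0],[-0.6,-0.3,0,0,0,0],[-0.4,-0.2,0,0,0,0],[0,0,0,0,0,0],[0,0,0,0,0,0]]]';python3 go.py 604 197 180 -3.115;python3 - <<'E'
from h import *
im=ctrl.get_image("wrist");print(np.array(im["camera_matrix"]).round(1).tolist(),im["k1"])
u=proj(im,[[584,97,135],[584,97,88],[540,85,110]]);print(u)
x,y=u[0].astype(int);save(im,"f.png",(max(0,x-80),max(0,y-60),x+80,y+60),5)
P=cloud(im)
m=(P[...,2]>130)&(P[...,2]<140)&(np.hypot(P[...,0]-584,P[...,1]-97)<25);q=P[m];print("tip",q.mean(0) if len(q) else None,m.sum(),cv2.minEnclosingCircle(q[:,:2].astype(np.float32)))
E
```

```text
clock: 7.52
eef_pos: [598.9, 196.7, 174.8]
tool_rot: [-3.126, -0.022, -3.12]
force: [-0.5, -0.0, -6.0]
width: 43.2
pos [598.9 196.7 174.8] rot [-3.126 -0.022 -3.12 ] F [-0.5 -0.  -6. ] M [ 0.13 -0.01  0.07] w 43.2 t 7.52
shift units [-0.17  0.   -0.18] turn units [-0.15 -0.21 -0.04]
[[356.4, 0.0, 281.8], [0.0, 356.4, 204.6], [0.0, 0.0, 1.0]] -0.05485084661472117
[[ 99.87042328 203.28444823]
 [135.29665621 186.45711997]
 [ 94.58016503 119.64780227]]
tip [583.49479172  98.29032649 133.62796034] 1010 ((584.334716796875, 96.65874481201172), 10.95361614227295)
```

View pics/f.png

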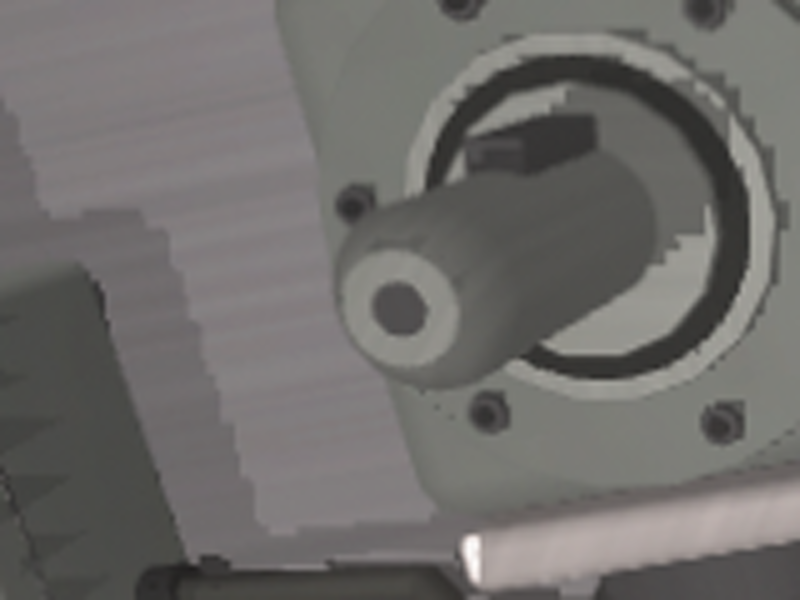

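The shaft tip centre shows at crop (401,307). The key is visible, its top face at about crop (497,155), giving a starting estimate of its angle.

```bash
python3 - <<'E'
from h import *
im=ctrl.get_image("wrist")
f=lambda a,z:world(im,[[19.5+a[0]/5-.5,143.5+a[1]/5-.5]],z=z)[0]
c=f((401,307),135);print("tip",c)
for a in [(497,155),(467,155),(527,152)]:
    k=f(a,110);d=(k-c)[:2];print(k,np.hypot(*d),np.arctan2(d[1],d[0]))
# ring/shoulder? centre from rim circle
print(f((590,215),86))
E
python3 go.py 584 97 180 -3.115
```

```text
tip [584.69333929  96.07714776 135.        ]
[572.0402199   96.25256905 110.        ] 12.65433534094433 3.127729664505231
[572.11476903  92.50672888 110.        ] 13.075485485102718 -2.865018036554238
[571.59912992 100.0165652  110.        ] 13.673965368207853 2.8493545059657914
[584.14963087  96.82101377  86.        ]
pos [598.1 197.1 175. ] rot [-3.125 -0.022 -3.119] F [-1.   0.1 -6.1] M [0.05 0.01 0.06] w 43.1 t 7.62
shift units [ 0.55 -3.33 -0.1 ] turn units [-0.15 -0.21 -0.03]
```

```bash
python3 -m crank '[[[0.1,-0.4,-0.1,-0.07,-0.1,0],[0.15,-0.7,0,-0.07,-0.1,0],[0.15,-0.8,0,0,0,0],[0,-0.7,0,0,0,0],[0,-0.5,0,0,0,0],[0,-0.2,0,0,0,0],[0,0,0,0,0,0],[0,0,0,0,0,0]]]';python3 go.py 585 96.4 150 -3.14
```

```text
clock: 8.28
eef_pos: [579.6, 105.4, 177.9]
tool_rot: [3.136, -0.009, -3.101]
force: [1.1, -0.7, -6.1]
width: 43.1
pos [579.6 105.4 177.9] rot [ 3.136 -0.009 -3.101] F [ 1.1 -0.7 -6.1] M [ 0.01 -0.06  0.02] w 43.1 t 8.28
shift units [-0.18 -0.31  0.93] turn units [ 0.05 -0.08  0.37]
```

```bash
python3 -m crank '[[[-0.09,-0.15,0.2,0.05,-0.08,0.2],[-0.09,-0.15,0.3,0,0,0.2],[0,0,0.2,0,0,0],[0,0,0,0,0,0],[0,0,0,0,0,0]]]';python3 go.py 585 96.4 146 -3.149
```

```text
clock: 8.7
eef_pos: [585.2, 102.4, 154.2]
tool_rot: [3.139, 0.0, -3.14]
force: [-0.2, -0.2, -5.6]
width: 43.1
pos [585.2 102.4 154.2] rot [ 3.139  0.    -3.14 ] F [-0.2 -0.2 -5.6] M [-0.04 -0.01 -0.03] w 43.1 t 8.7
shift units [ 0.01 -0.2   0.27] turn units [0.03 0.   0.08]
```

```bash
python3 -m crank '[[[0,-0.2,0,0.03,0,0.08],[0,0,0,0,0,0],[0,0,0,0,0,0]]]';python3 - <<'E'
from h import *
im=ctrl.get_image("wrist");save(im,"g.png",(140,180,420,390),2.8)
s=ctrl.read_state();P=cloud(im)
z=s["eef_pos"][2]-6.5+40
m=(abs(P[...,2]-z)<4)&(np.hypot(P[...,0]-s["eef_pos"][0],P[...,1]-s["eef_pos"][1])<30)
print("hub in hand",cv2.minAreaRect(P[m][:,:2].astype(np.float32)),P[m].mean(0),m.sum())
E
python3 go.py 585 96.4 146 -3.149
```

```text
clock: 8.95
eef_pos: [584.8, 97.2, 153.4]
tool_rot: [3.142, -0.001, 3.135]
force: [-0.3, 0.7, -5.9]
width: 43.2
hub in hand ((584.3366088867188, 97.660888671875), (52.437049865722656, 53.45573425292969), 42.392822265625) [582.04526922  97.60429221 186.94339505] 12013
pos [584.9  96.7 153.5] rot [-3.141e+00 -1.000e-03  3.135e+00] F [-0.1  0.4 -5.6] M [-0.03 -0.03  0.04] w 43.4 t 9.0
shift units [-0.01 -0.01  0.25] turn units [-0.   -0.01  0.01]
```

View pics/g.png

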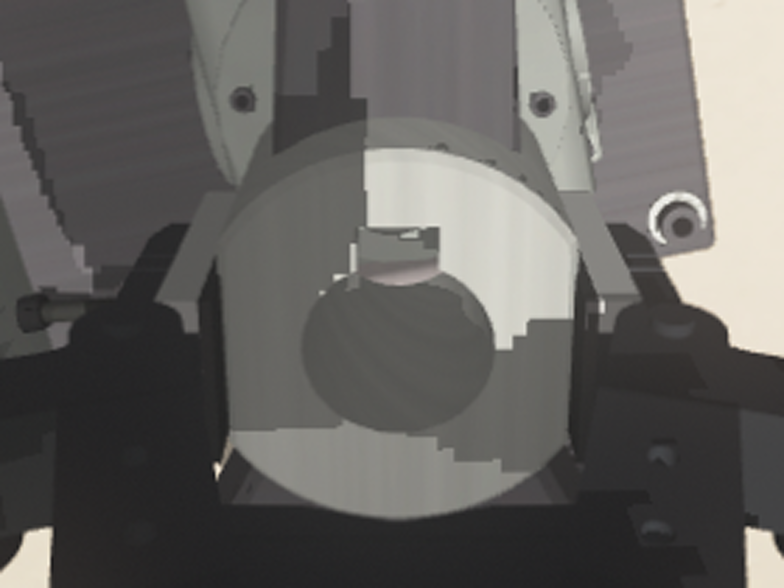

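```bash
python3 -c "
from h import *
im=ctrl.get_image('wrist');print(world(im,[[140+398/2.8-.3,180+345/2.8-.3]],z=187))"
python3 -m crank '[[[0,0,0.2,0,0,0],[0,0,0.2,0,0,0],[0,0,0.1,0,0,0],[0,0,0,0,0,0]]]';python3 go.py 585 96.4 134 -3.149
```

```text
[[584.00702575  97.15781303 187.        ]]
clock: 9.38
eef_pos: [585.4, 96.8, 137.8]
tool_rot: [3.141, 0.001, 3.135]
force: [-0.4, 0.1, -4.4]
width: 43.3
pos [585.4  96.8 137.8] rot [3.141e+00 1.000e-03 3.135e+00] F [-0.4  0.1 -4.4] M [-0.    0.02  0.03] w 43.3 t 9.38
shift units [ 0.01 -0.01  0.13] turn units [0.   0.01 0.01]
```

```bash
python3 -m crank '[[[0,-0.03,0.07,0,0,0],[0,0,0.07,0,0,0],[0,0,0.07,0,0,0],[0,0,0,0,0,0]]]';python3 go.py 585.4 96 117 -3.149
```

```text
clock: 9.72
eef_pos: [585.1, 95.8, 130.3]
tool_rot: [3.142, -0.0, 3.135]
force: [-0.1, 0.3, -5.6]
width: 43.3
pos [585.1  95.8 130.3] rot [ 3.142 -0.     3.135] F [-0.1  0.3 -5.6] M [-0.03 -0.05 -0.01] w 43.3 t 9.72
shift units [-0.01  0.01  0.44] turn units [ 0.   -0.    0.01]
```

```bash
python3 -m crank '[[[0,0,0.1,0,0,0],[0,0,0.1,0,0,0],[0,0,0.1,0,0,0],[0,0,0,0,0,0]]]';python3 go.py 585.4 96 114 -3.149;python3 -m crank '[[[0,0,0.07,0,0,0],[0,0,0.07,0,0,0],[0,0,0,0,0,0]]]';python3 go.py 585.4 96 112 -3.149
```

```text
clock: 10.05
eef_pos: [585.4, 95.9, 120.6]
tool_rot: [3.141, 0.001, 3.135]
force: [-0.2, 0.2, -4.9]
width: 43.1
pos [585.4  95.9 120.6] rot [3.141e+00 1.000e-03 3.135e+00] F [-0.2  0.2 -4.9] M [-0.02  0.04 -0.02] w 43.1 t 10.05
shift units [0.   0.   0.22] turn units [0.   0.01 0.01]
clock: 10.3
eef_pos: [585.4, 96.0, 115.8]
tool_rot: [3.141, 0.0, 3.135]
force: [-0.6, -0.1, -5.2]
width: 43.2
pos [585.4  96.  115.8] rot [3.141 0.    3.135] F [-0.6 -0.1 -5.2] M [-0.07 -0.02 -0.02] w 43.2 t 10.3
shift units [0.   0.   0.13] turn units [0.   0.   0.01]
```

Near key level, with no load so far. I'll feel further in 1.5 mm steps.

```bash
python3 -m crank '[[[0,0,0.05,0,0,0],[0,0,0.05,0,0,0],[0,0,0,0,0,0]]]';python3 go.py 585.4 96 112 -3.149;python3 -m crank '[[[0,0,0.05,0,0,0],[0,0,0.05,0,0,0],[0,0,0,0,0,0]]]';python3 go.py 585.4 96 112 -3.149
```

```text
clock: 10.55
eef_pos: [585.6, 96.0, 112.5]
tool_rot: [3.141, 0.001, 3.135]
force: [-1.2, 0.3, -5.4]
width: 43.2
pos [585.6  96.  112.5] rot [3.141e+00 1.000e-03 3.135e+00] F [-1.2  0.3 -5.4] M [-0.03 -0.01  0.01] w 43.2 t 10.55
shift units [0.01 0.   0.02] turn units [0.   0.01 0.01]
clock: 10.8
eef_pos: [585.7, 96.0, 109.4]
tool_rot: [3.141, 0.001, 3.135]
force: [0.1, 0.5, -5.4]
width: 43.2
pos [585.7  96.  109.4] rot [3.141e+00 1.000e-03 3.135e+00] F [ 0.1  0.5 -5.4] M [ 0.02 -0.05  0.  ] w 43.2 t 10.8
shift units [ 0.01 -0.   -0.09] turn units [0.   0.01 0.01]
```

The underside is already about 7 mm past the key's top without load, so the keyway has found the key. I'll slide on down gently.

```bash
python3 -m crank '[[[0,0,0.08,0,0,0],[0,0,0.08,0,0,0],[0,0,0.08,0,0,0],[0,0,0,0,0,0]]]';python3 go.py 585.4 96 94.5 -3.149;python3 -m crank '[[[0,0,0.06,0,0,0],[0,0,0.06,0,0,0],[0,0,0,0,0,0]]]';python3 go.py 585.4 96 94.5 -3.149
```

```text
clock: 11.13
eef_pos: [585.8, 96.0, 101.5]
tool_rot: [3.141, 0.001, 3.135]
force: [0.3, 0.6, -5.9]
width: 43.4
pos [585.8  96.  101.5] rot [3.141e+00 1.000e-03 3.135e+00] F [ 0.3  0.6 -5.9] M [0.07 0.02 0.03] w 43.4 t 11.13
shift units [ 0.01 -0.    0.23] turn units [0.   0.01 0.01]
clock: 11.38
eef_pos: [585.8, 96.1, 97.3]
tool_rot: [3.141, 0.001, 3.135]
force: [-0.6, 0.1, -6.2]
width: 42.9
pos [585.8  96.1  97.3] rot [3.141e+00 1.000e-03 3.135e+00] F [-0.6  0.1 -6.2] M [ 0.03 -0.01 -0.02] w 42.9 t 11.38
shift units [ 0.01 -0.    0.09] turn units [0.   0.01 0.01]
```

```bash
python3 -m crank '[[[0,0,0.04,0,0,0],[0,0,0.04,0,0,0],[0,0,0,0,0,0]]]';python3 go.py 585.4 96 94.5 -3.149;python3 -m crank '[[[0,0,0.03,0,0,0],[0,0,0.03,0,0,0]]]';python3 go.py 585.4 96 94.5 -3.149
```

```text
clock: 11.63
eef_pos: [585.8, 96.1, 94.7]
tool_rot: [3.141, 0.001, 3.135]
force: [0.5, 0.1, -5.1]
width: 43.6
pos [585.8  96.1  94.7] rot [3.141e+00 1.000e-03 3.135e+00] F [ 0.5  0.1 -5.1] M [-0.06  0.01 -0.02] w 43.6 t 11.63
shift units [ 0.01 -0.    0.01] turn units [0.   0.01 0.01]
clock: 11.8
eef_pos: [585.9, 96.1, 94.5]
tool_rot: [3.141, 0.001, 3.135]
force: [-3.0, -0.8, 4.3]
width: 42.8
pos [585.9  96.1  94.5] rot [3.141e+00 1.000e-03 3.135e+00] F [-3.  -0.8  4.3] M [-0.12  0.69  0.05] w 42.8 t 11.8
shift units [ 0.02 -0.   -0.  ] turn units [0.   0.01 0.01]
```

Contact at TCP 94.5, i.e. underside at 88, which is home on the shoulder. Releasing, then withdrawing straight up.

```bash
python3 -m crank '[[[0,0,0,0,0,0],[0,0,0,0,0,0],[0,0,0,0,0,0],[0,0,0,0,0,0],[0,0,0,0,0,0],[0,0,0,0,0,0]]]' -1; python3 -m crank '[[[0,0,-0.2,0,0,0],[0,0,-0.4,0,0,0],[0,0,-0.6,0,0,0],[0,0,-0.8,0,0,0],[0,0,-0.8,0,0,0],[0,0,-0.6,0,0,0],[0,0,-0.3,0,0,0],[0,0,0,0,0,0],[0,0,0,0,0,0]]]';python3 - <<'E'
from h import *
im=ctrl.get_image("wrist");P=cloud(im)
m=(abs(P[...,2]-128)<4)&(np.hypot(P[...,0]-584,P[...,1]-96)<34)
print("hub top",np.median(P[m],0),cv2.minAreaRect(P[m][:,:2].astype(np.float32)),m.sum())
im=ctrl.get_image("top");P=cloud(im)
for r in ctrl.search_frame("guard_fin",im)[:2]: print(np.round(r["extent"],1),r["conf"])
y=0.217;c,s=np.cos(y),np.sin(y);o=np.array([603.1,35.9])
L=((P[...,:2]-o)@np.array([[c,-s],[s,c]]))
m=(P[...,2]>80)&(P[...,2]<110)&(L[...,1]<-30)&(L[...,1]>-150)&(abs(L[...,0])<100)
q=P[m];print("guard world",q.mean(0),cv2.minAreaRect(q[:,:2].astype(np.float32)),np.percentile(q[:,2],[5,50,95]),m.sum())
E
python3 go.py 585 96 180 -3.149
```

```text
clock: 12.3
eef_pos: [589.7, 96.9, 97.2]
tool_rot: [3.139, 0.01, 3.135]
force: [-0.4, 0.1, -0.0]
width: 85.6
clock: 13.05
eef_pos: [588.6, 96.6, 218.5]
tool_rot: [3.139, 0.012, 3.135]
force: [-0.4, -0.4, -0.2]
width: 85.5
hub top [583.62834179  96.18618107 128.11860742] ((585.6161499023438, 96.02195739746094), (52.04336166381836, 43.692466735839844), 1.0091389417648315) 3465
[350.8 175.6  16.2  25.9] 0.71
guard world [653.29256827 -55.39571209  93.38143552] ((643.4432983398438, -58.56230926513672), (95.34766387939453, 49.01342010498047), 11.32261848449707) [86.77252085 93.84786928 99.37259182] 234
pos [587.8  96.5 216.9] rot [3.139 0.009 3.135] F [-0.2 -0.2 -1.2] M [ 0.01  0.04 -0.04] w 85.4 t 13.2
shift units [ 0.1  -0.02  1.23] turn units [0.02 0.09 0.01]
```

The hub's top measures 128.1 = 88 + 40, so it is home and the crank is released. Now over to the guard fin, estimated at (608,-66).

```bash
python3 -m crank '[[[-0.1,-0.4,0,0.02,0.09,-0.3],[-0.1,-0.7,0,0,0,-0.4],[-0.1,-0.9,0,0,0,-0.4],[-0.1,-0.9,0,0,0,-0.4],[0,-0.9,0,0,0,-0.4],[0,-0.8,0,0,0,-0.1],[0,-0.5,0,0,0,0],[0,-0.2,0,0,0,0],[0,0,0,0,0,0],[0,0,0,0,0,0]]]';python3 - <<'E'
from h import *
im=ctrl.get_image("wrist");save(im,"i.png",s=1.4)
for q in ["guard_fin","switch_guard","guard_hinge"]:
    for r in ctrl.search_frame(q,im)[:2]: print(q,np.round(r["extent"],1),round(r["conf"],2),world(im,r["extent"][:2])[0].round(1))
import pickle;pickle.dump(im,open("w.pkl","wb"))
print(ctrl.read_state()["qpos"])
E
python3 go.py 608 -66 217 -2.93
```

```text
clock: 14.03
eef_pos: [612.5, -63.6, 201.9]
tool_rot: [3.134, -0.025, -2.922]
force: [-0.1, 1.2, 0.6]
width: 85.2
guard_fin [281.6 239.1  69.8 127. ] 0.85 [638.2 -57.1  94.1]
switch_guard [282.1 239.6  69.6 123.9] 0.66 [638.1 -56.7  95.3]
guard_hinge [385.  209.1 320.  212.8] 0.82 [614.5  41.3  13. ]
[ 0.12994806  0.62319071 -0.12093583  1.62019218  0.08611103  0.92833019
  1.77133209]
pos [613.  -62.2 202.8] rot [ 3.134 -0.024 -2.919] F [0.6 0.4 0.5] M [ 0.04 -0.03  0.06] w 85.5 t 14.23
shift units [ 0.2  -0.08 -0.47] turn units [ 0.07 -0.23  0.1 ]
```

View pics/i.png

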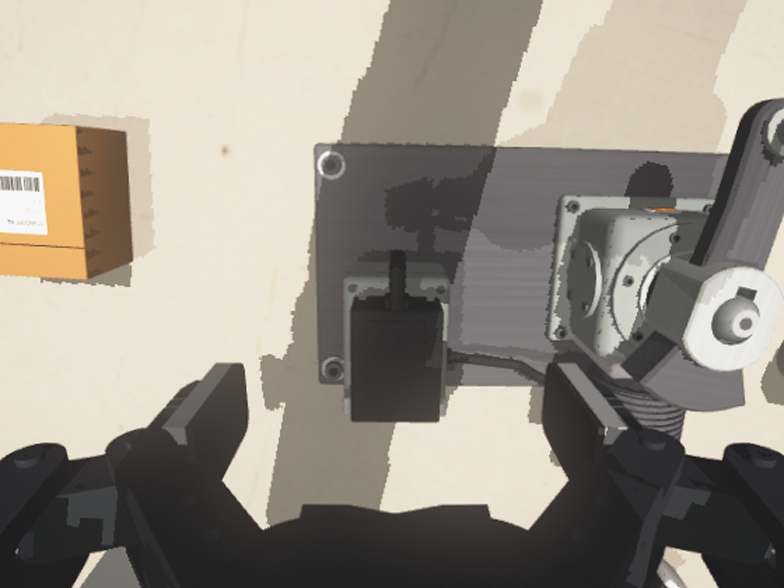

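The picture shows the black guard at (397,360), its fin from (397,250) to (397,310) and the crank seated on the shaft at right (740,320). The box top reaches partly under the fin.

```bash
cat > gd.py <<'E'
from h import *
import pickle
im=pickle.load(open("w.pkl","rb"));P=cloud(im)
near=(abs(P[...,0]-640)<75)&(abs(P[...,1]+58)<50)
m=near&(P[...,2]>92)&(P[...,2]<102);q=P[m];r=cv2.minAreaRect(q[:,:2].astype(np.float32));print("hood top",r,np.median(q[:,2]),m.sum())
v,u=np.mgrid[0:420,0:560]
f=near&(P[...,2]>84)&(P[...,2]<97)&(v<212)&(v>170)&(abs(u-283.5)<12);q=P[f];print("fin",cv2.minAreaRect(q[:,:2].astype(np.float32)),np.median(q[:,2]),f.sum())
for a in[(397,250),(397,300)]: print(world(im,[[a[0]/1.4,a[1]/1.4]],z=92.5))
m=(abs(P[...,2]-12)<3)&(abs(P[...,0]-600)<130);print("plate",cv2.minAreaRect(P[m][:,:2].astype(np.float32)),m.sum())
E
python3 gd.py
```

```text
hood top ((642.6775512695312, -55.05333709716797), (95.5097885131836, 49.7234001159668), 11.288626670837402) 94.00717240299831 5508
fin ((607.0570678710938, -62.49855041503906), (24.47922706604004, 12.171856880187988), 10.922006607055664) 92.2348950665062 369
[[593.51390679 -65.55525198  92.5       ]]
[[619.56326366 -59.71745224  92.5       ]]
plate ((610.1096801757812, -6.187286376953125), (173.9351348876953, 484.035888671875), 10.55777645111084) 26149
```

```bash
python3 go.py 604.2 -62.8 150 -2.945; python3 -m crank '[[[0.2,0,0.4,0.07,-0.23,0.12],[0.1,0,0.5,0,0,0.05],[0,0,0.5,0,0,0],[0,0,0.3,0,0,0],[0,0,0,0,0,0],[0,0,0,0,0,0]]]' 0;python3 go.py 604.2 -62.8 72 -2.945
```

```text
pos [613.  -62.2 202.8] rot [ 3.134 -0.024 -2.919] F [0.6 0.4 0.5] M [ 0.04 -0.03  0.06] w 85.5 t 14.23
shift units [0.25 0.03 1.77] turn units [ 0.07 -0.23  0.25]
clock: 14.73
eef_pos: [605.7, -56.1, 152.8]
tool_rot: [3.14, 0.008, -2.927]
force: [0.5, -0.2, 0.4]
width: 42.7
pos [605.7 -56.1 152.8] rot [ 3.14   0.008 -2.927] F [ 0.5 -0.2  0.4] M [ 0.   -0.01 -0.02] w 42.7 t 14.73
shift units [ 0.12 -0.21  2.69] turn units [0.02 0.07 0.17]
```

```bash
python3 -m crank '[[[0.12,-0.21,0.2,0.02,0.07,0.17],[0,0,0.5,0,0,0],[0,0,0.5,0,0,0],[0,0,0.5,0,0,0],[0,0,0.3,0,0,0],[0,0,0.1,0,0,0],[0,0,0,0,0,0],[0,0,0,0,0,0]]]';python3 go.py 604.2 -62.8 72 -2.945
```

```text
clock: 15.4
eef_pos: [608.5, -65.3, 91.5]
tool_rot: [-3.137, 0.008, -2.95]
force: [-0.5, -0.1, 0.6]
width: 42.6
pos [608.5 -65.3  91.5] rot [-3.137  0.008 -2.95 ] F [-0.5 -0.1  0.6] M [ 0.03 -0.    0.01] w 42.6 t 15.4
shift units [0.13 0.11 0.65] turn units [-0.05  0.08 -0.05]
```

```bash
python3 -m crank '[[[0.13,0.11,0.1,-0.05,0.08,-0.05],[0,0,0.25,0,0,0],[0,0,0.2,0,0,0],[0,0,0.05,0,0,0],[0,0,0,0,0,0]]]';python3 go.py 604.2 -62.8 72 -2.945
```

```text
clock: 15.82
eef_pos: [605.4, -62.6, 74.3]
tool_rot: [-3.141, 0.003, -2.945]
force: [-0.7, 0.2, -0.1]
width: 42.7
pos [605.4 -62.6  74.3] rot [-3.141e+00  3.000e-03 -2.945e+00] F [-0.7  0.2 -0.1] M [-0.03  0.03  0.02] w 42.7 t 15.82
shift units [0.04 0.   0.08] turn units [-0.    0.03  0.  ]
```

```bash
python3 -m crank '[[[0.04,0,0.06,0,0.03,0],[0,0,0,0,0,0],[0,0,0,0,0,0],[0,0,0,0,0,0],[0,0,0,0,0,0],[0,0,0,0,0,0]]]' 1;python3 go.py 604.2 -62.8 72 -2.945
```

```text
clock: 16.32
eef_pos: [604.2, -63.2, 72.5]
tool_rot: [-3.141, 0.0, -2.944]
force: [-0.7, -0.7, -0.8]
width: 6.6
pos [604.2 -63.2  72.5] rot [-3.141  0.    -2.944] F [-0.7 -0.7 -0.8] M [0.   0.05 0.09] w 6.6 t 16.32
shift units [-0.    0.01  0.02] turn units [-0.01  0.    0.01]
```

Fin pinched (width 6.6). Lifting along the hinge arc, in stages.

```bash
cat > arc.py <<'E'
from h import *
s=ctrl.read_state();T=Ro.from_euler("xyz",s["tool_rot"]).as_matrix();g=s["eef_pos"]-12*T[:,2]
h=np.array([689.5,-45.7,70]);x=np.array([.981,.196,0]);d=g-h
a,b=d@x,d[2];print("x,z",a.round(1),b.round(1),"r",np.hypot(a,b).round(1),"theta",(np.arctan2(b,-a)-.165).round(3),"lat",(d@[-.196,.981,0]).round(1),"rot",np.round(s["tool_rot"],3),"F",np.round(s["force"],1),"w",s["width"],"t",s["clock"])
E
python3 arc.py; python3 -m crank '[[[-0.05,0,-0.2,0,0,0],[-0.1,0,-0.3,0,0,0],[-0.12,0,-0.34,0,0,0],[-0.15,0,-0.3,0,0,0],[0,0,0,0,0,0]]]'; python3 arc.py
```

```text
x,z -87.1 14.5 r 88.3 theta 0.0 lat -0.5 rot [-3.141  0.    -2.944] F [-0.7 -0.7 -0.8] w 6.553309291376503 t 16.3167
clock: 16.73
eef_pos: [618.5, -60.3, 106.6]
tool_rot: [-3.141, 0.0, -2.943]
force: [1.0, -1.1, -5.0]
width: 6.7
x,z -72.6 48.6 r 87.3 theta 0.425 lat -0.4 rot [-3.141  0.    -2.943] F [ 1.  -1.1 -5. ] w 6.689055544792033 t 16.7333
```

```bash
python3 -m crank '[[[-0.27,0,-0.35,0,0,0],[-0.33,0,-0.32,0,0,0],[-0.37,0,-0.28,0,0,0],[0,0,0,0,0,0]]]'; python3 arc.py
```

```text
clock: 17.07
eef_pos: [643.9, -55.0, 132.1]
tool_rot: [3.141, -0.009, -2.943]
force: [1.4, -0.8, -1.2]
width: 6.2
x,z -46.4 74.1 r 87.4 theta 0.846 lat -0.2 rot [ 3.141 -0.009 -2.943] F [ 1.4 -0.8 -1.2] w 6.244785662404771 t 17.0667
```

```bash
python3 -m crank '[[[-0.38,0,-0.21,0,0,0],[-0.42,0,-0.15,0,0,0],[-0.43,0,-0.09,0,0,0],[0,0,0,0,0,0]]]'; python3 arc.py
```

```text
clock: 17.4
eef_pos: [668.3, -50.0, 141.7]
tool_rot: [3.138, -0.035, -2.945]
force: [2.3, 0.6, -6.2]
width: 6.5
x,z -21.2 83.7 r 86.3 theta 1.158 lat -0.1 rot [ 3.138 -0.035 -2.945] F [ 2.3  0.6 -6.2] w 6.483058130295402 t 17.4
```

```bash
python3 -m crank '[[[-0.35,0,-0.1,0,0,0],[-0.4,0,-0.05,0,0,0],[-0.4,0,0,0,0,0],[-0.2,0,0,0,0,0],[0,0,0,0,0,0]]]'; python3 arc.py
```

```text
clock: 17.82
eef_pos: [694.6, -44.6, 143.4]
tool_rot: [3.135, -0.062, -2.948]
force: [-2.9, 0.2, 1.6]
width: 6.3
x,z 6.0 85.3 r 85.5 theta 1.476 lat -0.0 rot [ 3.135 -0.062 -2.948] F [-2.9  0.2  1.6] w 6.301744433198629 t 17.8167
```

Guard at about 1.48 rad, past its tipping point. Releasing and backing off upward.

```bash
python3 -m crank '[[[0,0,0,0,0,0],[0,0,0,0,0,0],[0,0,0,0,0,0],[0,0,-0.3,0,0,0],[0,0,-0.6,0,0,0],[0,0,-0.6,0,0,0],[0,0,-0.5,0,0,0],[0,0,-0.2,0,0,0],[0,0,0,0,0,0]]]' 0; python3 go.py 640 -55 200 -2.945
```

```text
clock: 18.57
eef_pos: [700.6, -43.6, 215.8]
tool_rot: [3.135, -0.05, -2.949]
force: [-0.6, 0.5, 0.5]
width: 42.9
pos [700.6 -43.6 215.8] rot [ 3.135 -0.05  -2.949] F [-0.6  0.5  0.5] M [ 0.06 -0.02 -0.  ] w 42.9 t 18.57
shift units [2.03 0.01 0.63] turn units [ 0.06 -0.48 -0.04]
```

```bash
python3 -m crank '[[[0.3,0,0,0.06,-0.24,0],[0.5,0,0,0,-0.24,0],[0.5,0,0,0,0,0],[0.5,0,0,0,0,0],[0.2,0,0,0,0,0],[0,0,0,0,0,0],[0,0,0,0,0,0]]]' 1;python3 - <<'E'
from h import *
import pickle
im=ctrl.get_image("wrist");pickle.dump(im,open("w.pkl","wb"))
for q in ["enable_rocker","rocker_front","switch_guard"]:
    for r in ctrl.search_frame(q,im)[:2]: print(q,np.round(r["extent"],1),round(r["conf"],2),world(im,r["extent"][:2])[0].round(1))
u=proj(im,[[650,-54,80]])[0];print(u);a,b=u.astype(int);x0,y0=max(a-90,0),max(b-70,0);print(x0,y0);save(im,"j.png",(x0,y0,x0+180,y0+140),4.3)
E
python3 go.py 640 -55 200 -2.945
```

```text
clock: 19.15
eef_pos: [639.9, -54.5, 214.9]
tool_rot: [3.141, 0.006, -2.948]
force: [1.2, 0.3, -0.0]
width: 0.4
enable_rocker [279.1 201.4  30.5  46.7] 0.66 [574.3 -67.2 357.2]
rocker_front [277.6 201.4  32.3  46. ] 0.76 [648.6 -56.1  80.5]
switch_guard [279.4 298.8  60.9 122.3] 0.65 [635.5 -56.  251.7]
[279.77577496 203.38902779]
189 133
pos [640.5 -54.2 214.7] rot [ 3.141  0.006 -2.947] F [-0.4 -0.2 -0.2] M [-0.   -0.    0.01] w 0.3 t 19.35
shift units [ 0.03 -0.02  0.49] turn units [ 0.01  0.06 -0.02]
```

View pics/j.png

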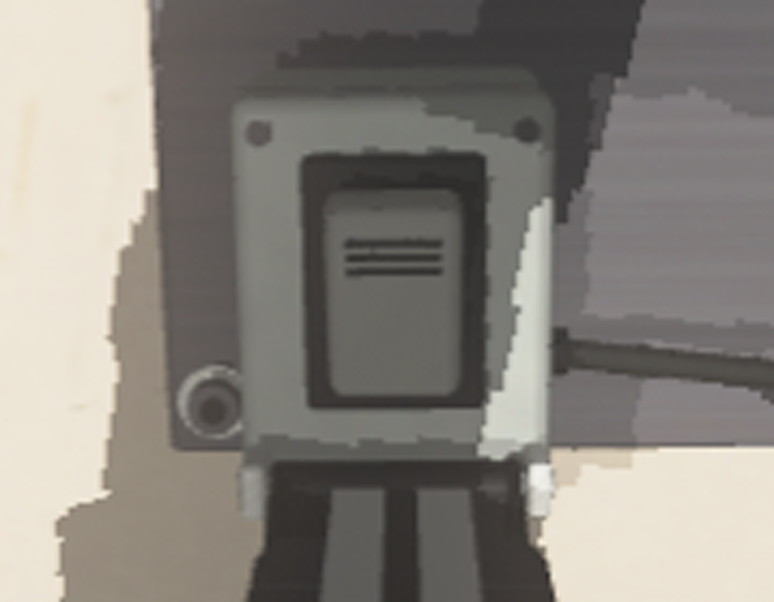

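The guard stands open behind. The rocker shows from its front edge at crop (395,195) to its back at (395,395), with the press point near (395,228).

```bash
python3 - <<'E'
from h import *
import pickle
im=pickle.load(open("w.pkl","rb"))
for v in (197,228,257,300,390): 
    uv=[[189+395/4.3-.4,133+v/4.3-.4]];w=world(im,uv)[0];h=np.array([689.5,-45.7]);print(v,w.round(1),"ahead of hinge",(-(w[:2]-h)@[.981,.196]).round(1),"lat",((w[:2]-h)@[-.196,.981]).round(1))
E
```

```text
197 [630.2 -57.3  77.9] ahead of hinge 60.5 lat 0.2
228 [635.2 -56.3  81.3] ahead of hinge 55.3 lat 0.2
257 [640.4 -55.3  82.1] ahead of hinge 50.0 lat 0.2
300 [649.  -53.6  80.4] ahead of hinge 41.3 lat 0.2
390 [668.8 -49.8  73. ] ahead of hinge 21.1 lat 0.0
```

```bash
python3 -m crank '[[[0.15,-0.08,0.4,0.01,0.06,0],[0.15,0,0.8,0,0,0],[0,0,0.9,0,0,0],[0,0,0.8,0,0,0],[0,0,0.4,0,0,0],[0,0,0.1,0,0,0],[0,0,0,0,0,0],[0,0,0,0,0,0]]]';python3 go.py 631.6 -57.3 90 -2.945
```

```text
clock: 20.02
eef_pos: [633.7, -58.5, 103.7]
tool_rot: [-3.141, -0.0, -2.946]
force: [-0.2, -0.2, -0.6]
width: -0.2
pos [633.7 -58.5 103.7] rot [-3.141 -0.    -2.946] F [-0.2 -0.2 -0.6] M [ 0.   -0.02  0.01] w -0.2 t 20.02
shift units [0.06 0.05 0.46] turn units [-0.01 -0.   -0.01]
```

```bash
python3 -m crank '[[[0.06,0.05,0.2,0,0,0],[0,0,0.2,0,0,0],[0,0,0.1,0,0,0],[0,0,0,0,0,0]]]';python3 go.py 631.6 -57.3 78 -2.945;python3 -m crank '[[[0,0,0.1,0,0,0],[0,0,0.1,0,0,0],[0,0,0,0,0,0]]]';python3 go.py 631.6 -57.3 77 -2.945
```

```text
clock: 20.35
eef_pos: [633.6, -57.3, 90.0]
tool_rot: [-3.14, 0.005, -2.946]
force: [-0.2, -0.6, -0.2]
width: -0.3
pos [633.6 -57.3  90. ] rot [-3.14   0.005 -2.946] F [-0.2 -0.6 -0.2] M [ 0.04  0.06 -0.01] w -0.3 t 20.35
shift units [0.07 0.01 0.4 ] turn units [-0.02  0.05 -0.01]
clock: 20.6
eef_pos: [634.5, -57.3, 84.4]
tool_rot: [-3.139, 0.007, -2.946]
force: [-0.1, -0.1, 0.3]
width: -0.1
pos [634.5 -57.3  84.4] rot [-3.139  0.007 -2.946] F [-0.1 -0.1  0.3] M [-0.03 -0.01  0.04] w -0.1 t 20.6
shift units [0.1  0.02 0.25] turn units [-0.02  0.06 -0.01]
```

```bash
python3 -m crank '[[[0.09,0,0.05,0,0.06,0],[0,0,0.1,0,0,0],[0,0,0.1,0,0,0],[0,0,0,0,0,0]]]';python3 go.py 631.6 -57.3 77 -2.945;python3 -m crank '[[[0,0,0.1,0,0,0],[0,0,0.1,0,0,0],[0,0,0.1,0,0,0]]]';python3 go.py 631.6 -57.3 77 -2.945
```

```text
clock: 20.93
eef_pos: [629.5, -58.5, 77.7]
tool_rot: [-3.139, -0.004, -2.946]
force: [0.2, 0.7, 0.3]
width: -0.1
pos [629.5 -58.5  77.7] rot [-3.139 -0.004 -2.946] F [0.2 0.7 0.3] M [-0.01 -0.04 -0.07] w -0.1 t 20.93
shift units [-0.08  0.03  0.02] turn units [-0.02 -0.04 -0.01]
clock: 21.18
eef_pos: [629.3, -58.7, 76.4]
tool_rot: [-3.138, -0.004, -2.947]
force: [-7.5, -0.2, 21.8]
width: 0.1
pos [629.3 -58.7  76.4] rot [-3.138 -0.004 -2.947] F [-7.5 -0.2 21.8] M [0.17 1.57 0.  ] w 0.1 t 21.18
shift units [-0.08  0.03 -0.02] turn units [-0.03 -0.04 -0.02]
```

At 76.4 the force rises to 22 N, which should be the rocker's stop. Backing off to check.

```bash
python3 -m crank '[[[0,0,-0.3,0,0,0],[0,0,-0.6,0,0,0],[0,0,-0.9,0,0,0],[0,0,-0.9,0,0,0],[0,0,-0.9,0,0,0],[0,0,-0.7,0,0,0],[0,0,-0.3,0,0,0],[0,0,0,0,0,0],[0,0,0,0,0,0]]]';python3 - <<'E'
from h import *
im=ctrl.get_image("wrist");P=cloud(im);h=np.array([689.5,-45.7])
x=np.array([.981,.196]);y=np.array([-.196,.981]);d=P[...,:2]-h;a=-d@x;l=d@y
for lo in range(20,62,5):
    m=(a>lo)&(a<lo+5)&(abs(l)<8)&(P[...,2]<100)&(P[...,2]>60);print(lo+2.5,np.median(P[m][:,2]).round(1) if m.any() else None,m.sum())
m=(a>22)&(a<56)&(abs(l)<8)&(P[...,2]<95)&(P[...,2]>66);print("slope front-up",np.polyfit(a[m],P[m][:,2],1)[0])
m=(abs(l)<30)&(P[...,2]>100)&(P[...,2]<175)&(a<60)&(a>-90);q=P[m];print("guard a",np.percentile(a[m],[1,50,99]),"z",np.percentile(q[:,2],[1,50,99]),m.sum())
save(im,"k.png",s=1.4)
c=ctrl.get_image("top");P=cloud(c);m=(abs(P[...,2]-128)<6)&(np.hypot(P[...,0]-584,P[...,1]-96)<34);print("hub",np.median(P[m],0),m.sum())
d=P[...,:2]-h;a=-d@x;l=d@y;m=(abs(l)<30)&(P[...,2]>75)&(P[...,2]<175)&(a<40)&(a>-90);print("top guard a,z",np.c_[a[m],P[m][:,2]][::12].round(0).tolist())
E
```

```text
clock: 21.93
eef_pos: [630.7, -57.8, 221.2]
tool_rot: [-3.138, -0.001, -2.946]
force: [-0.2, 1.0, -0.8]
width: 0.1
22.5 79.0 69
27.5 78.9 106
32.5 78.7 110
37.5 78.4 112
42.5 77.9 111
47.5 77.4 113
52.5 77.4 113
57.5 77.0 116
62.5 73.0 153
slope front-up -0.06870727303132752
guard a [-48.40363982 -37.13485605 -33.58598815] z [146.1099237  155.28033793 159.04686362] 253
hub [586.74194349  96.01511928 127.68134353] 133
top guard a,z [[-51.0, 155.0], [-43.0, 126.0], [-43.0, 126.0], [-33.0, 129.0], [-30.0, 135.0], [-29.0, 133.0], [-30.0, 121.0], [-27.0, 130.0], [-18.0, 127.0], [-25.0, 83.0], [-24.0, 79.0], [-16.0, 117.0], [-10.0, 105.0], [-4.0, 98.0], [3.0, 78.0]]
```

View pics/k.png

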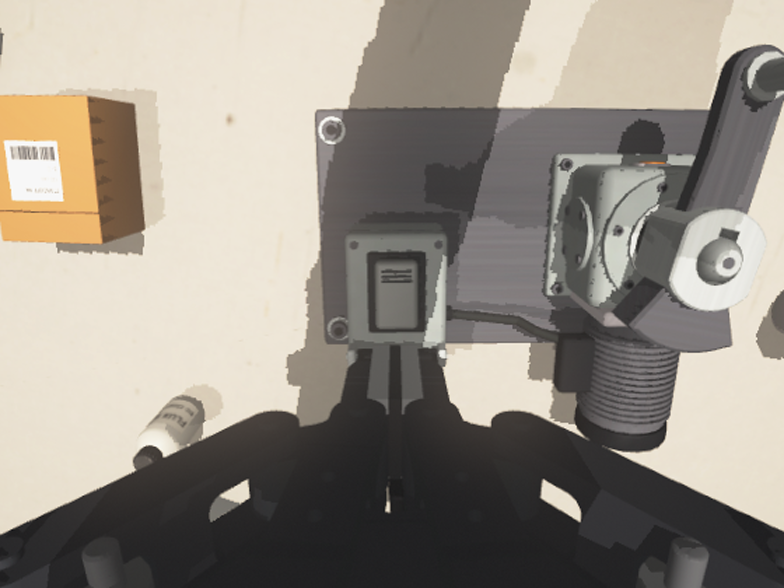

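All checks agree. The rocker face slopes 0.07 rad front-down, so it is at about 0.35 rad. The guard leans back behind its hinge (fin tip 51 mm behind, z 155), the hub top is at 128, and the arm touches nothing. Handing in.

```bash
python3 -c "
from cell import ctrl
print(ctrl.finish_job())"
```

```text
the job is handed in; nothing more can be done
None
```

I fitted the grey crank on the shaft, opened the guard and switched the rocker on, then handed the job in at about 22 s of the 72 s allowed. `finish_job` reports no verdict, so what follows rests on my own measurements.

- **Crank:** The wrist camera gave the key's angle, so the keyway met the key on the first light descent and no searching turn was needed. Contact force on the shoulder was about 10 N. After release the hub top measured 128.1 mm with the wrist camera and 127.7 mm with the top camera, against 128 mm when home.
- **Hub centring:** The readings of the hub's centre spread by about 3 mm (x from 583.6 to 586.7 mm), because parts of the hub were hidden or seen coarsely. I took the height and the 1 mm fit on the shaft as decisive, and did not measure its tilt.
- **Guard:** I pinched the fin, carried it along its arc to about 1.48 rad and let go; it then fell open. The last pictures show it leaning back, with the fin tip about 51 mm behind the hinge.
- **Rocker:** I pressed it until the force reached about 22 N on the stop. Its face now slopes 0.07 rad front-down, which puts it at about 0.35 rad, above the 0.29 needed.
- **Bystanders and clearance:** No move went near the tape roll, oil bottle or carton, though I did not measure their positions again at the end. The gripper finished clear at about z = 220 mm, with force near zero.

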